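# Click the tee-joint practice piece into the welding trainer's dock

## Robot

A 6-joint arm with a two-finger parallel gripper is mounted at the origin on the work surface. World frame = base frame: x ahead of the robot, y to its left, z up, the work surface at z = 0. Lengths are in m, angles in rad, forces in N, time in s.
With the tool pointing down it reaches from about 0.325 to 0.9 m from the base axis. Payload 3.5 kg.
Tool frame: the origin (TCP) lies at the very end of the fingers, on their centre line; the grasp point (between the pads) lies manip.grip_depth behind it (manip.grip_depth is the distance from the TCP to the grasp point, in m); z points along the fingers, y is the direction in which the jaws open and shut (so a half turn about z gives the same grasp; the last joint's range is limited). The gripper opens to 85 mm and grips with 20 to 120 N. Pads are 22 mm wide; open, the fingers measure 114 mm over their backs; the gripper's body (76 mm by 85 mm) begins 54 mm behind the grasp point. The pads swing forward as they close: fully open they stand 13 mm farther back than shut.
Start: joints at [-1.292, 0.276, -0.026, 1.268, 0, 1.467], TCP at [0.233, -0.58, 0.231] pointing down, gripper open.
Joint ranges: [-3.12, 3.12], [-0.85, 1.88], [-1.08, 1.24], [-1.95, 2.15], [-1.57, 1.53], [-3.14, 3.14]. Speed limits (rad/s): [2.57, 2.57, 3.14, 3.14, 3.14, 3.14].

## Interface

Orientations are given as [roll, pitch, yaw] about the fixed x, y, z axes, in that order (R = Rz(yaw) Ry(pitch) Rx(roll)).
In Python, from station import manip gives the robot as it stands. The module is installed in compiled form; this text tells all that it offers. Calls block until the motion is done:
- manip.goto(position, orientation): joint-space move of the TCP to a pose.
- manip.move_l(position, rot=None, feed=0.15, until_force=None): straight line of the TCP; rot=None keeps the orientation; feed is the mean speed in m/s. With until_force (N) it stops when the force on the tool has changed by that much, and returns True; else False.
- manip.movej(angles): joint-space move.
- manip.set_gripper(opening, force=None): opening from 0.0 (shut) to 1.0 (fully open); force is the grip in N (None keeps the last); returns when the fingers have stopped.
- manip.hold(seconds).
- manip.ik(position, orientation): joint angles nearest the present ones, or None.
- manip.observe(): the state.
- manip.snapshot(name): name is "scene" or "top" or "wrist"; returns the picture (420x560x3 uint8, red, green, blue); there is no depth.
- manip.camera_info(name): a dict with "vertical_fov" (degrees; the focal length in pixels is half the picture's height over the tangent of half this angle, whatever the lens; pixels are square), "cx", "cy" (the principal point, pixels), "k1" (the pictures are not rectified: a ray, as slopes to the right and down, at radius r is drawn at 1 + k1 r^2 times it, then the intrinsics apply), "view" (4x4, takes a point from world to camera coordinates); the wrist camera has in their place "T_tool_cam" (4x4, takes a point from camera to tool coordinates, whose origin is the TCP and whose axes are the flange's). Camera axes: x right, y up, looking along -z (the intrinsics and any distortion apply to the point x, -y, -z); pixel columns grow to the right and rows downward; lengths in m; the calibration is good to about 2 mm. A picture is of the moment at which its call begins: read the wrist's pose just before it. camera_info takes no time and is no camera call.
A pose or a line that the arm cannot do raises manip.IKError and nothing moves.
- manip.hand_in(): hands the job in, once; it reports no verdict.
Trained networks look in the newest picture that a camera, given by its name, has taken for a name from the list of things; names that differ only in an ending like _2 or _b are one class to them, and where a whole thing is asked for, a point or a joint stands for the part that bears it (a point fixed in the world has none). Each returns a list of dicts, best first, with "p" (0 to 1); they miss things now and then, are a little off and sometimes report something else, mostly with a low value. They report only what shows in the picture. A call takes as long as a camera call. They do not tell look-alikes from the thing itself.
- manip.spot_in(camera, target): "point" ([x, y, z] in m, in the coordinates of the camera as it stood for that picture, good to about 4 mm: the middle of the surface that is visible of it).
- manip.tip_of(camera, target): "point" ([x, y, z] in m, in the coordinates of the camera as it stood for that picture, good to about 4 mm: a listed point, or the origin of a listed thing).
The state is a dict: "clock": time; "joints": joint angles; "qd": joint speeds; "joint_efforts": joint torques, N m; "ee_pos": TCP position; "tcp_rot": TCP orientation; "force": force on the tool from outside, world axes, zero at the start; "ft_torque": the same for the moment, N m; "opening": opening from 0.0 (shut) to 1.0 (fully open).
Only numpy, scipy, OpenCV 4.12 (cv2) and the standard library are available. Lean on these libraries where they do the work, as an engineer would, in place of code of your own. Each camera call takes 0.05 s, during which the arm holds its last target. There are 200 camera calls.

## Task

Fit the tee-joint practice piece (the carrier with the single upright steel plate) into the grey dock: set it down at the flared mouth and slide it in between the dovetail rails, over the red sprung catch, until it is fully home and the catch clicks up behind it. Let go of it, and leave the pipe practice piece where it stands.

Things in the scene. Friction and masses are not known exactly. Their poses are not given: they have to be found in the camera images.
- tee: Tee piece, 0.28-0.56 kg, sizes in mm: grey carrier plate 80 long (x), 72 wide at the bottom (y), 10 thick, long sides sloping in to 56 wide on top; across its middle an upright steel plate, 50 wide (y), 10 thick (x), top 70 above the underside. Origin: centre of underside, z up. Grip the steel plate across its thickness (x), fingertips 20 or more up to clear the rails. Fits either way round.
- pipe: Pipe piece, to be left alone: the same carrier with an upright steel pipe, 48 mm diameter, top 60 mm above the underside. Origin: centre of underside. A third carrier with a flat steel top, 18 mm high, stands nearby and is not wanted either.
- dock: Fixed grey dock; origin underneath, mid-channel; carrier slides in along +x. In mm: base x -120..105, 140 wide, floor z 12. Apron with slick white guide walls narrowing from y +-61 at x -80 to +-39 at x -24 (set carrier down centred at x -85), then dovetail rails to the stop at x 93, 4 play a side, tops z 28 (stop 30). Home: carrier's origin at x 53, y 0, z 12, or up to 5 back with the catch up.
- catch (a joint): Red sprung catch, 30 mm wide, in the channel floor at dock x -8 to 8 mm: a ramp rising to 7 mm above the floor, with a steep face at x 8. Moves straight down: 0 = up, 0.007 m = flush, 0.009 m at most. Sliding the carrier in presses it down (about 2 to 6 N of push in all) and it springs up behind the carrier's tail. Pressing it frees the carrier.
Things that resemble listed ones, but are neither listed nor needed, are in the scene too. What is shaped like the tee but yellow is not meant.

How it is judged:
By the outcome, as a careful person would: the job done as asked, in the order asked, and still so for the second after the job is handed in, with the robot touching nothing.
It also fails if it takes over 42 s, if anything falls off the work surface, if the arm or the gripper's body presses on something with over 40 N, if the wrist force passes 120 N, or if a joint passes its speed limit or range.

## Working session

There is one attempt and no reset: what is moved stays moved. The work goes in short steps, each a Python script; the robot and the scene stay as the last script left them, time stands still between calls to the robot, and variables do not carry over. Pictures are saved under pics/ and viewed, about 8 in all and at most 12, crops included, and the job is handed in when it is done.

```bash
mkdir -p pics; cat > h.py <<'E'
import numpy as np, cv2
from station import manip
from scipy.spatial.transform import Rotation as R
def tool():
    s=manip.observe(); T=np.eye(4); T[:3,:3]=R.from_euler('xyz',s['tcp_rot']).as_matrix(); T[:3,3]=s['ee_pos']; return T
def snap(n,f=None):
    T=tool(); im=manip.snapshot(n)
    if f: cv2.imwrite('pics/'+f,im[:,:,::-1])
    return im, c2w(n,T)
def c2w(n,T=None):
    c=manip.camera_info(n)
    return T@np.array(c['T_tool_cam']) if 'T_tool_cam' in c else np.linalg.inv(np.array(c['view']))
def K(n):
    c=manip.camera_info(n); f=210/np.tan(np.radians(c['vertical_fov'])/2)
    return np.array([[f,0,c['cx']],[0,f,c['cy']],[0,0,1]]),np.array([c['k1'],0,0,0.])
def ray(n,C,uv,z):
    k,d=K(n); p=cv2.undistortPoints(np.array(uv,float).reshape(-1,1,2),k,d).reshape(-1,2)
    D=np.c_[p[:,0],-p[:,1],-np.ones(len(p))]@C[:3,:3].T
    return C[:3,3]+D*((z-C[2,3])/D[:,2])[:,None]
def proj(n,C,P):
    k,d=K(n); q=(np.atleast_2d(P)-C[:3,3])@C[:3,:3]*[1,-1,-1]
    return cv2.projectPoints(q.reshape(-1,1,3),np.zeros(3),np.zeros(3),k,d)[0].reshape(-1,2)
def find(n,C,t,fn='tip_of'):
    return [(round(r['p'],2),(C[:3,:3]@r['point']+C[:3,3]).round(4)) for r in getattr(manip,fn)(n,t)]
E
cat > a.py <<'E'
from h import *
for n in('scene','top'):
    im,C=snap(n,n+'1.png')
    print(n,manip.camera_info(n)['k1'],C[:3,3])
    for t in('tee','pipe','dock','catch'):
        for fn in('tip_of','spot_in'):
            for p,x in find(n,C,t,fn): print(t,fn,p,x,proj(n,C,x).round(0))
print(manip.grip_depth,manip.observe())
E
python3 a.py
```

```text
scene -0.09142502960343564 [0.82211539 0.54613321 0.56492802]
tee tip_of 0.74 [ 0.313  -0.1702 -0.0041] [[312. 165.]]
tee tip_of 0.73 [ 0.6007 -0.1859 -0.0014] [[196. 200.]]
tee tip_of 0.63 [ 0.597  -0.0096 -0.0054] [[235. 250.]]
tee spot_in 0.96 [ 0.3175 -0.1634  0.0095] [[313. 162.]]
tee spot_in 0.96 [ 6.037e-01 -6.000e-04  5.000e-03] [[233. 250.]]
tee spot_in 0.73 [ 0.6058 -0.1727  0.0095] [[195. 200.]]
pipe tip_of 0.8 [ 0.4631 -0.0603  0.0012] [[282. 209.]]
pipe tip_of 0.6 [ 0.5997 -0.1856 -0.0018] [[196. 201.]]
pipe spot_in 0.65 [ 0.4745 -0.0432  0.016 ] [[282. 210.]]
dock tip_of 0.67 [ 0.5373  0.1737 -0.001 ] [[318. 301.]]
dock spot_in 0.8 [0.5489 0.186  0.0149] [[317. 303.]]
dock spot_in 0.24 [0.5397 0.1768 0.0116] [[318. 298.]]Traceback (most recent call last):
  File "a.py", line 7, in <module>
    for p,x in find(n,C,t,fn): print(t,fn,p,x,proj(n,C,x).round(0))
               ~~~~^^^^^^^^^^
  File "h.py", line 24, in find
    return [(round(r['p'],2),(C[:3,:3]@r['point']+C[:3,3]).round(4)) for r in getattr(manip,fn)(n,t)]
                                                                              ~~~~~~~~~~~~~~~~~^^^^^
ValueError: it knows: dock, pipe, tee
```

View pics/scene1.png

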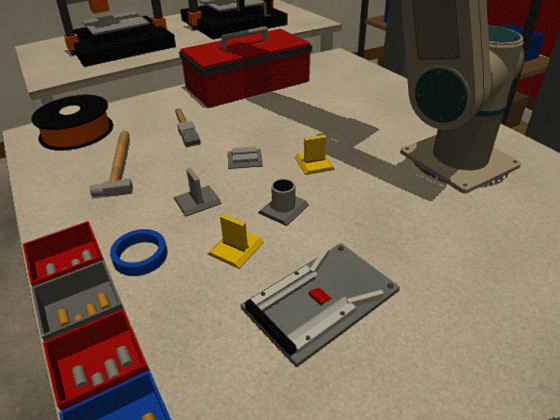

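The scene picture shows these candidates:
- Grey tee at (196,200).
- Yellow look-alikes at (315,155) and (235,240).
- Pipe at (283,200).
- Flat carrier at (245,157).

The dock is at (318,300), with its black stop at the lower left, (268,325). I choose the grey tee and check it from above.

```bash
sed -i "s/,'catch'):/):/; s/'scene','top'/'top',/" a.py; python3 a.py
```

```text
top -0.08651973691613395 [ 0.33238414 -0.03549248  0.79687873]
tee tip_of 0.86 [ 0.5957 -0.0103  0.0016] [[275. 146.]]
tee tip_of 0.83 [ 0.596  -0.1804 -0.0014] [[357. 147.]]
tee tip_of 0.74 [ 0.3068 -0.1684 -0.0022] [[354. 289.]]
tee spot_in 0.89 [ 0.5902 -0.1806  0.0126] [[358. 148.]]
tee spot_in 0.73 [ 0.5876 -0.0093  0.0082] [[275. 149.]]
tee spot_in 0.69 [ 0.3058 -0.1655  0.006 ] [[353. 290.]]
pipe tip_of 0.79 [ 0.465  -0.0658 -0.0037] [[302. 209.]]
pipe tip_of 0.42 [ 0.5386  0.1743 -0.    ] [[186. 173.]]
pipe spot_in 0.71 [ 0.4537 -0.0618  0.0094] [[300. 214.]]
dock spot_in 0.57 [0.529  0.1734 0.0113] [[185. 176.]]
0.0187 {'clock': 0.7, 'joints': array([-1.29241687e+00,  2.76364261e-01, -2.63591352e-02,  1.26800015e+00,
       -9.83218731e-07,  1.46744910e+00]), 'qd': array([ 0.00035998, -0.00027694, -0.00017122, -0.00176494,  0.00038675,
        0.00027377]), 'joint_efforts': array([ 6.60447477e-04, -4.45314717e+01,  2.95486110e+01,  4.14557007e-04,
       -1.05791855e-04,  1.19260173e-05]), 'ee_pos': array([ 0.23285339, -0.58002379,  0.2313548 ]), 'tcp_rot': array([3.14152036e+00, 8.48621121e-06, 3.81726676e-01]), 'force': array([ 0.14618004,  0.30755783, -0.3837139 ]), 'ft_torque': array([-0.02712303,  0.0262896 ,  0.03172041]), 'opening': 1.0007412902546522}
```

View pics/top1.png

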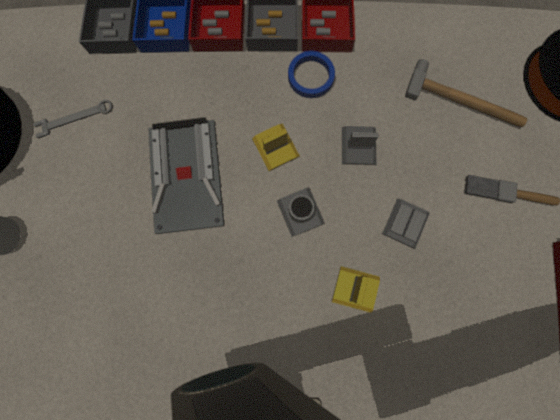

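The top picture shows the grey tee at (360,145), nearly square to x, and the yellow ones at (275,147) and (356,289). The pipe is at (301,210), the flat carrier at (406,222), and the dock at (186,175) with its stop towards +x (up). Next I move above the tee and then above the dock for close looks.

```bash
cat > b.py <<'E'
from h import *
print(np.array(manip.camera_info('wrist')['T_tool_cam']).round(3),manip.camera_info('wrist')['vertical_fov'])
P=np.pi
manip.goto([0.50,0.174,0.30],[P,0,P/2]); im,C=snap('wrist','dockw.png'); np.save('Cd.npy',C)
print(find('wrist',C,'dock'),proj('wrist',C,[[.537,.174,.012]]))
manip.goto([0.59,-0.183,0.24],[P,0,P/2]); im2,C=snap('wrist','teew.png'); np.save('Ct.npy',C)
print(find('wrist',C,'tee'),proj('wrist',C,[[.597,-.183,.0]]),manip.observe()['clock'])
cv2.imwrite('pics/both.png',np.hstack([cv2.resize(i,(400,300)) for i in(im,im2)])[:,:,::-1])
E
python3 b.py
```

```text
[[ 0.001  0.96   0.28   0.071]
 [ 1.    -0.001  0.    -0.   ]
 [ 0.001  0.28  -0.96  -0.142]
 [ 0.     0.     0.     1.   ]] 67.39607412098285
[(0.84, array([0.5359, 0.1704, 0.0033])), (0.48, array([ 0.4598, -0.0566,  0.0033]))] [[313.02346547 170.52163116]]
[(0.83, array([ 3.047e-01, -1.719e-01,  1.000e-04])), (0.64, array([ 0.5932, -0.0097, -0.0047])), (0.58, array([ 5.967e-01, -1.770e-01, -5.000e-04]))] [[291.79069556 178.26500645]] 5.1167
```

View pics/dockw.png

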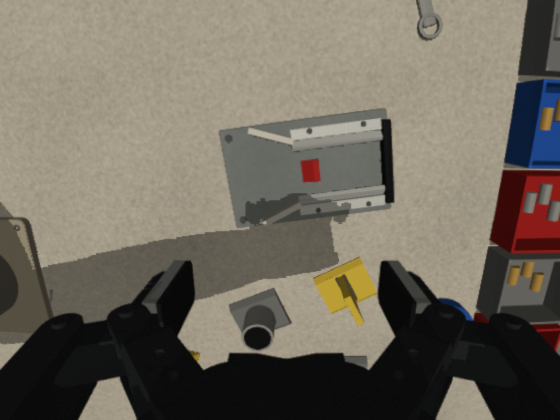

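View pics/teew.png

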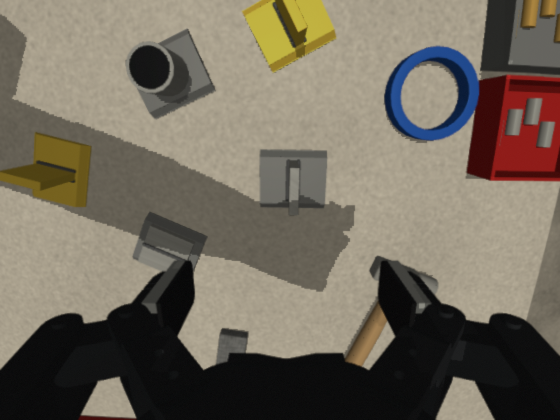

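The wrist view of the dock shows base corners near (220,130), (386,109), (391,207) and (239,227), so it is turned a few degrees, with the catch at (311,170). The wrist view of the tee shows it grey with a single upright plate. Its carrier spans (260..327, 150..208), close to square, with the plate top at (293,213). I enlarge both to measure them.

```bash
python3 - <<'E'
import cv2,numpy as np
a=cv2.imread('pics/dockw.png')[95:240,205:405]; b=cv2.imread('pics/teew.png')[140:225,250:340]
a=cv2.resize(a,None,fx=4,fy=4,interpolation=cv2.INTER_CUBIC); a=cv2.convertScaleAbs(a,alpha=1.6)
cv2.imwrite('pics/dockc.png',a)
b=cv2.convertScaleAbs(cv2.resize(b,None,fx=6,fy=6,interpolation=cv2.INTER_CUBIC),alpha=1.6); cv2.imwrite('pics/teec.png',b)
E
```

```text
(no output)
```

View pics/dockc.png

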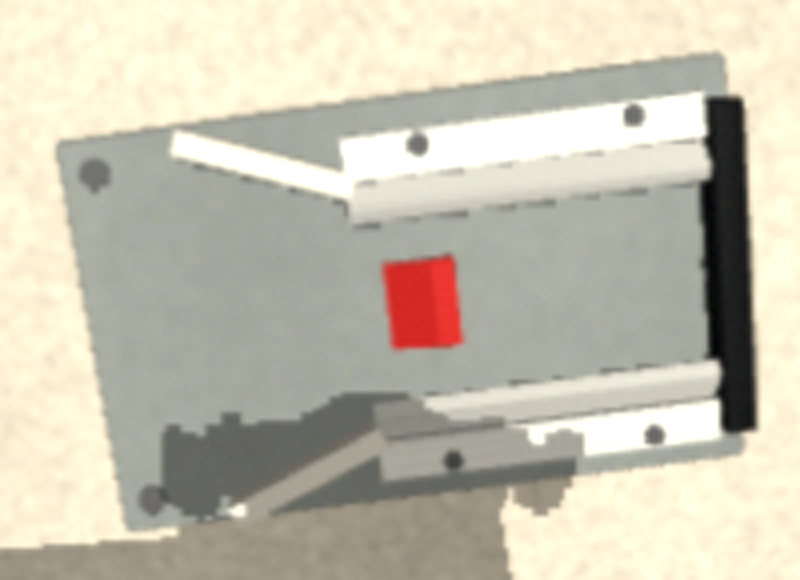

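View pics/teec.png

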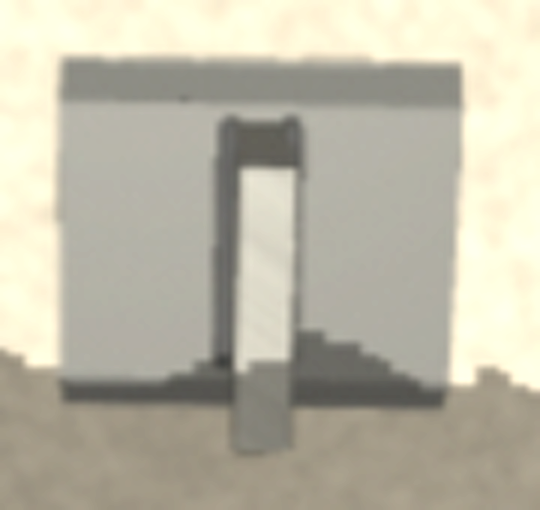

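The dock crop gives corners of about (57,145), (722,53), (745,452) and (130,530). The tee crop gives underside corners of about (63,58), (462,65), (443,406) and (63,402). I fit poses to these and grasp.

```bash
cat > fit.py <<'E'
from h import *
from scipy.optimize import least_squares
def fit(C,M,uv,x0):
    f=lambda q:(proj('wrist',C,np.c_[(R.from_euler('z',q[2]).as_matrix()[:2,:2]@np.array(M,float)[:,:2].T).T+q[:2],np.array(M)[:,2]])-uv).ravel()
    r=least_squares(f,x0); return r.x,r.fun.reshape(-1,2)
if __name__=='__main__':
    np.set_printoptions(precision=4,suppress=True)
    uv=np.array([[57,145],[722,53],[745,452],[130,530]])/4+[204.6,94.6]
    d,e=fit(np.load('Cd.npy'),[[-.12,.07,.012],[.105,.07,.012],[.105,-.07,.012],[-.12,-.07,.012]],uv,[.537,.174,.1]);print(d,e)
    uv=np.array([[63,58],[462,65],[443,406],[63,402],[238,168],[297,168],[292,453],[232,450]])/6+[249.6,139.6]
    t,e=fit(np.load('Ct.npy'),[[-.04,.036,0],[.04,.036,0],[.04,-.036,0],[-.04,-.036,0],[-.005,.025,.07],[.005,.025,.07],[.005,-.025,.07],[-.005,-.025,.07]],uv,[.597,-.18,0]);print(t,e)
    np.save('d.npy',d);np.save('t.npy',t)
E
python3 fit.py
```

```text
[0.5372 0.1751 0.1352] [[-1.1375 -0.5528]
 [ 1.3095 -0.9585]
 [ 0.6399  0.7276]
 [-0.8339  1.3555]]
[ 0.5978 -0.1838 -0.0145] [[-0.3068 -0.3931]
 [-0.238  -0.4328]
 [ 0.0429  0.295 ]
 [ 0.0296 -0.0359]
 [ 0.1039 -0.2856]
 [ 0.3137 -0.1185]
 [-0.1997  0.3157]
 [ 0.1753  0.6658]]
```

```bash
cat > g.py <<'E'
from h import *
P=np.pi;t=np.load('t.npy');d=np.load('d.npy')
rt=[P,0,P/2+t[2]]
manip.goto([t[0],t[1],.11],rt); manip.move_l([t[0],t[1],.026])
manip.set_gripper(0.0,60); print(manip.observe()['opening'],manip.observe()['force'])
manip.move_l([t[0],t[1],.14],feed=.2)
c,s=np.cos(d[2]),np.sin(d[2])
W=lambda x,y=0:[d[0]+c*x-s*y,d[1]+s*x+c*y]
manip.goto(W(-.085)+[.14],[P,0,P/2+d[2]])
print(manip.observe()['opening'],manip.observe()['clock'])
im,C=snap('wrist','held.png'); np.save('Ch.npy',C); snap('top','top2.png')
E
python3 g.py
```

```text
0.11089945086459493 [0.46983972 0.33640839 0.44957755]
0.1083534631590516 9.2083
```

View pics/held.png

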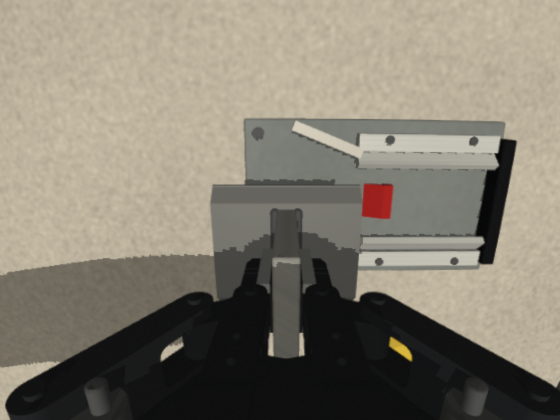

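The tee is held level and square. The dock corners are at (245,119), (504,122) and (480,269), with the catch at (377,201). I refit the dock from this closer view.

```bash
cat > f2.py <<'E'
from fit import *
np.set_printoptions(precision=4,suppress=True)
M=[[-.12,.07,.012],[.105,.07,.012],[.105,-.07,.012],[-.12,-.07,.012]]
C=np.load('Ch.npy');d=np.load('d.npy')
q,e=fit(C,M[:3],np.array([[245,119],[504,122],[480,269.]]),d);print(q,e)
def edge(M0,M1): 
    return proj('wrist',C,M0)
# catch outline and channel centre check
im=cv2.imread('pics/held.png').astype(int); m=((im[:,:,2]>120)&(im[:,:,1]<60)).astype(np.uint8)
ys,xs=np.where(m); print('catch px',xs.min(),xs.max(),ys.min(),ys.max(),xs.mean(),ys.mean())
for z in(.012,.0155,.019): print(z,ray('wrist',C,[[xs.mean(),ys.mean()]],z))
Cd=np.load('Cd.npy'); print(ray('wrist',Cd,[[424/4+204.6,302/4+94.6]],.0155))
for q in(d,q):
  print('pred catch',proj('wrist',C,[[q[0],q[1],.0155]]))
E
python3 f2.py
```

```text
[0.537  0.1743 0.1358] [[-2.6157  0.0723]
 [ 2.8636 -0.4539]
 [ 0.0536  1.2071]]
catch px 362 392 184 217 376.7854821235103 200.47995666305525
0.012 [[0.534  0.1741 0.012 ]]
0.0155 [[0.5328 0.1748 0.0155]]
0.019 [[0.5316 0.1756 0.019 ]]
[[0.5334 0.1752 0.0155]]
pred catch [[381.689  200.8465]]
pred catch [[381.3188 201.6253]]
```

```bash
cat > f3.py <<'E'
from fit import *
C=np.load('Ch.npy');d=np.load('d.npy'); z=.114
p=ray('wrist',C,[[212,186],[361,186]],z); c,s=np.cos(d[2]),np.sin(d[2])
q=(p[:,:2]-d[:2])@np.array([[c,-s],[s,c]]); print(q, manip.observe()['ee_pos'])
E
python3 f3.py
cat > place.py <<'E'
from h import *
P=np.pi;d=np.array([.5365,.1747,.1355]);c,s=np.cos(d[2]),np.sin(d[2])
W=lambda x,y=0:[d[0]+c*x-s*y,d[1]+s*x+c*y]
manip.move_l(W(-.085)+[.05],[P,0,P/2+d[2]],feed=.15)
print(manip.move_l(W(-.085)+[.036],feed=.04,until_force=4),manip.observe()['ee_pos'],manip.observe()['force'])
E
python3 place.py
```

```text
[[-0.12463272  0.03447284]
 [-0.04330683  0.03443528]] [0.45413763 0.16289824 0.14018737]
True [0.45390116 0.16356521 0.03810026] [-0.70486063  0.70226737  4.05293877]
```

```bash
cat > push.py <<'E'
from h import *
d=np.array([.5365,.1747,.1355]);c,s=np.cos(d[2]),np.sin(d[2])
W=lambda x,y=0:[d[0]+c*x-s*y,d[1]+s*x+c*y]
manip.set_gripper(0.19,20); print(manip.observe()['opening'])
def st(l):
    o=manip.observe();e=o['ee_pos'][:2]-d[:2];print(l,np.round([c*e[0]+s*e[1],-s*e[0]+c*e[1],o['ee_pos'][2]],4),o['force'].round(1),o['clock'])
st('start')
for x in(-.03,.02,.075):
    r=manip.move_l(W(x)+[.039],feed=.06,until_force=15); st(r)
    if r: break
snap('scene','pushed.png');snap('wrist','pushedw.png')
a=cv2.imread('pics/pushed.png')[180:380,200:440];b=cv2.imread('pics/pushedw.png')
cv2.imwrite('pics/pp.png',np.hstack([cv2.resize(a,(400,333)),cv2.resize(b,(400,333))]))
E
python3 push.py
```

```text
0.19078719413609257
start [-0.0854 -0.0001  0.0367] [-0.9 -0.5  0.1] 10.6667
False [-0.029   0.      0.0396] [0.1 0.6 0.7] 11.75
False [0.0209 0.     0.0394] [-0.7 -0.2 -0. ] 12.7333
True [0.0567 0.0001 0.0378] [ 0.7  0.6 -0.4] 13.4083
```

View pics/pp.png

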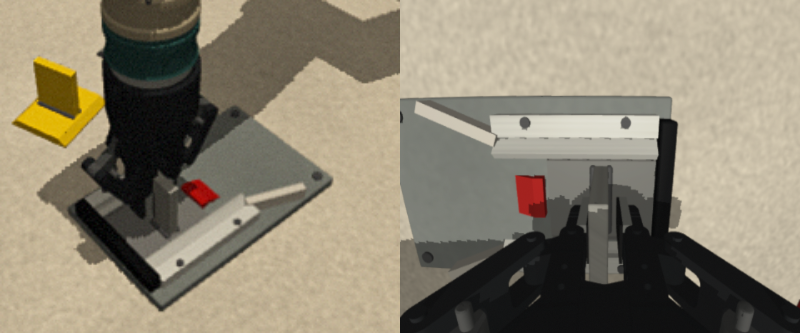

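The tee is against the black stop, and the red catch looks up behind its tail. I check that with a gentle pull back, re-seat it, retreat and look again.

```bash
cat > fin.py <<'E'
from h import *
d=np.array([.5365,.1747,.1355]);c,s=np.cos(d[2]),np.sin(d[2])
W=lambda x,y=0:[d[0]+c*x-s*y,d[1]+s*x+c*y]
def st(l):
    o=manip.observe();e=o['ee_pos'][:2]-d[:2];print(l,np.round([c*e[0]+s*e[1],-s*e[0]+c*e[1],o['ee_pos'][2]],4),o['force'].round(1),o['clock'])
st(manip.move_l(W(.035)+[.039],feed=.03,until_force=6))
st(manip.move_l(W(.070)+[.039],feed=.03,until_force=12))
e=manip.observe()['ee_pos'][:2]-d[:2];x=c*e[0]+s*e[1]
manip.move_l(W(x-.0035)+[.039],feed=.03)
manip.set_gripper(.4); st('open'); manip.move_l(W(x-.0035)+[.16],feed=.12); st('up')
manip.goto([.40,.08,.28],[np.pi,0,np.pi/2+d[2]]); st('away')
for n in('scene','top','wrist'): 
    im,C=snap(n,'end_'+n+'.png'); print(n,find(n,C,'tee'),find(n,C,'pipe'))
a=cv2.imread('pics/end_scene.png')[170:380,180:430];b=cv2.imread('pics/end_wrist.png')
cv2.imwrite('pics/end.png',np.hstack([cv2.resize(a,(400,336)),cv2.resize(b,(400,336))]))
E
python3 fin.py
```

```text
True [0.0458 0.     0.0388] [ 2.7 -0.   0.5] 13.9667
True [ 0.0563 -0.      0.0367] [-0.3  0.7 -0.8] 14.5333
open [ 0.0528 -0.      0.039 ] [-0.   0.2  0.5] 15.125
up [ 0.052  -0.      0.1589] [-0.   0.4 -0.1] 16.2833
away [-0.1474 -0.0753  0.2795] [-0.2  0.1  0.1] 17.25
scene [(0.84, array([ 0.5989, -0.0093, -0.0047])), (0.69, array([ 0.3079, -0.1704, -0.0028])), (0.62, array([0.595 , 0.1794, 0.0083]))] [(0.95, array([ 0.4644, -0.0642, -0.0051]))]
top [(0.73, array([ 0.3053, -0.167 , -0.0033])), (0.66, array([0.5872, 0.1831, 0.0151])), (0.6, array([ 5.972e-01, -9.100e-03,  2.000e-04]))] [(0.96, array([ 0.4573, -0.0636, -0.0022]))]
wrist [(0.93, array([0.5887, 0.1851, 0.0126])), (0.82, array([ 0.5954, -0.0079, -0.0026]))] [(0.91, array([ 0.4588, -0.0573,  0.0035]))]
```

View pics/end.png

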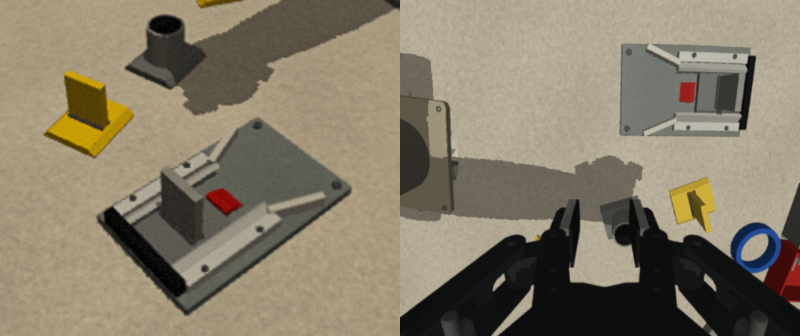

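```bash
python3 -c "
from station import manip
manip.hold(.3); print(manip.hand_in(), manip.observe()['clock'])"
```

```text
the job is handed in; nothing more can be done
the job is handed in; nothing more can be done
```

The grey tee piece is in the dock, pushed home over the catch and let go. I handed the job in at about 18 s on the robot's clock. I gripped it by the steel plate, set it down at the mouth, and pushed it in with the fingers loose around the plate until it met the stop.

- **Home:** it stopped with its origin at about x 53 mm in the dock, estimated from the finger position, which is where home should be.
- **Catch:** the pull-back test stopped at 6 N after about 4 mm of carrier movement, which fits the catch being up behind the tail. I then pushed it back against the stop.
- **Final pictures:** they show the red catch up behind the tail, the carrier against the black stop and the gripper clear. The pipe and the yellow pieces are where they were.
- **Disagreements:** the networks put the tee at x 0.587–0.595 m and y 0.179–0.185 m, within about 6 mm of the expected home position. My fit to the dock's corners was off in scale by 1–2 %, so its x position is only good to about 4 mm; the contact stop settled that.

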